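Zero the tube reader and hold a sample in its beam

TASK

Zero the empty tube reader by pressing its hinged spring pedal right down to its stop and letting it come back up. Then take the sample tube that stands by itself at one end of the rack by its cap, and lower it upright through the guide hole in the reader's head without letting it touch the reader, until its tip is level with the small lens on the column. Finish while still holding it there, still and centred in the hole, with the other two tubes left standing in the rack.

Things in the scene. Friction and masses are not known exactly. Their poses are not given: they have to be found in the camera images.
- reader: White tube reader, fixed to the worktop. Base 120 (x) by 190 mm (y), 22 mm high; origin at the centre of its underside, z up, -x faces the robot. On its -y half a rear (+x) column carries a flat grey guide head 100 x 80 mm, underside 81 mm and top 95 mm above the worktop, with a 28 mm hole through it; below it an open gap down to the base. On its +y half is the pedal.
- guide_mouth (a point): Centre of the guide hole at the top face of the head, 95 mm above the worktop; the hole's axis is vertical. Hole 28 mm in diameter and 14 mm long.
- read_point (a point): Point on the axis of the guide hole where the tube's tip belongs: 45 mm below the head's top face, 50 mm above the worktop, level with the small round lens on the column's front face.
- pedal (a joint): Angle of the reader's spring pedal, a 50 mm wide steel plate with a ribbed black rubber pad, hinged at its rear (+x) edge. 0 = up (at rest), 0.34 rad = fully down at its stop. A spring pushes it back up: about 2 N at the pad to start it, 5 N at the stop.
- pedal_pad (a point): Centre of the top of the pedal's rubber pad (46 x 44 mm), 58 mm from the hinge, about 60 mm above the worktop at rest; pressing straight down here, it goes down about 20 mm to the stop.
- rack: Light blue open tube rack, 46 mm (its x) by 144 mm (its y), 69 mm high, fixed to the worktop; origin at the centre of its underside. 2 x 6 square cells of 19 mm. There is room for fingers to close across it (along its x) on the sample tube's cap.
- sample_tube: The tube to be read: capped, 98 mm long, body 15.6 mm across, cap 18 mm across on its top 20 mm, 20 g. It stands loose and upright in a cell at the rack's -y end, by itself, foot 3 mm and cap 81 to 101 mm above the worktop, clear above the rack; the other tubes are over 80 mm away along the rack. Origin at the centre of its tip (bottom), z along the tube to the cap.
- cap (a point): Middle of the sample tube's cap, on the tube's axis 88 mm above its tip.
- other_tube_a: Another tube of the same kind in the other end of the rack, to be left standing; origin at the centre of its bottom end.
- other_tube_b: Another tube of the same kind near the other end of the rack, to be left standing; origin at the centre of its bottom end.
There are look-alikes about, which are no part of the job. Of the things that look like the reader, the larger one is meant.

How it is judged (in metres and radians):
On the way, in this order (a step that is already met when the one before it is completed fails the run):
1. the pedal is pressed down to its stop while the sample tube is still in the rack (value of joint pedal above 0.3 rad and distance of sample_tube from where it was at the start of the episode below 0.02 m), for 0.1 s.
2. the pedal is back up and the sample tube has been lifted out of the rack (value of joint pedal below 0.06 rad and height (world z) of sample_tube above 0.08 m), for 0.1 s.
At the end, for the whole second after the job is handed in: Held still by the gripper, upright within 0.1 rad, tip within 4.5 mm of the hole's axis and 12 mm of the lens's height, cap within 7.5 mm of the axis, not touching the reader; pedal up (under 0.06 rad); the other two tubes upright within 0.2 rad in the rack (horizontal distance between sample_tube and read_point below 0.0045 m and horizontal distance between cap and read_point below 0.0075 m and z of sample_tube in the frame of read_point between -0.012 and 0.012 m and angle between sample_tube's own z axis and vertical below 0.1 rad and contact force between the fingers and sample_tube above 0.3 N and contact force between sample_tube and reader below 0.1 N and linear speed of sample_tube below 0.01 m/s and value of joint pedal below 0.06 rad and angle between each of other_tube_a, other_tube_b's own z axis and vertical below 0.2 rad); the arm keeps its last pose, push and grip.
It fails at once if the sample tube touches the reader (contact force between sample_tube and reader above 0.2 N).
It fails at once if one of the other tubes is taken from its place (distance of any of other_tube_a, other_tube_b from where it was at the start of the episode above 0.02 m).
It also fails if it takes over 61 s, if anything falls off the work surface, if the arm or the gripper's body presses on something with over 40 N, if the wrist force passes 120 N, or if a joint passes its speed limit or range.

ROBOT

A 6-joint arm with a two-finger parallel gripper is mounted at the origin on a cart in front of the work surface, level with it; the furniture and walls round the work are solid. World frame = base frame: x ahead of the robot, y to its left, z up, the work surface at z = 0. Lengths are in mm, angles in rad, forces in N, time in s.
With the tool pointing down it reaches from about 300 to 825 mm from the base axis. Payload 5.4 kg.
Tool frame: the origin (TCP) lies midway between the tips of the shut fingers; the grasp point (between the pads) lies 19 mm behind it; z points along the fingers, y is the line along which they close (so a half turn about z gives the same grasp; the last joint's range is limited). The gripper opens to 92 mm and grips with 3 to 60 N. Pads are 20 mm wide; open, the fingers measure 128 mm over their backs; the gripper's body (75 mm by 189 mm) begins 69 mm behind the grasp point.
Start: joints at [-1.473, 0.158, 1.597, -0, 1.386, -0.21], TCP at [174.18, -547.966, 177.701] pointing down, gripper open.
Joint ranges: [-2.91, 2.91], [-0.94, 2.29], [0.18, 2.7], [-1.29, 4.43], [0.17, 2.64], [-3, 3]. Speed limits (rad/s): [2.57, 2.57, 3.14, 3.14, 3.14, 3.14].

INTERFACE

Orientations are given as a unit quaternion [w, x, y, z].
In Python, from workcell import readout, eyes, arm, models gives the robot as it stands.
- The arm moves only by the tool jog_arm, never from a script. Its argument "steps" is a list of rows, each a list of 3 entries, a list of its own where there are three numbers: the turn, a rotation vector about the tool's x, y, z in rad, then the shift along the tool's x, y, z in mm, then the opening, from 0 (shut) to 1 (fully open). In form: [[[rx, ry, rz], [x, y, z], fingers], ...]. A call has 1 to 10 rows; each row is the pose to reach, as a shift and turn from the pose commanded when the call began, along the tool's axes at that moment; what a row does not reach only later rows make up. A row lasts 1/10 s, in which the tool goes at most 50 mm and 8.59 degrees, less where a joint would pass 70% of its speed; a pose out of reach is approached as far as the arm can. A call with a gripper value outside its range is refused whole. The fingers move at their own pace and stop on an object; "newtons" is the grip in N (left out, the last holds). Time passes only in rows, so rows that repeat a pose let the fingers close. It gives the time, the measured TCP pose, the force, the opening and the grip force at its end, in the units of the state.
- readout.get_state(): the state, without advancing time (a new reading comes with each control period).
- eyes.grab_frame(name): name is "scene" or "top"; returns a dict with "pixels" (420x560x3 uint8, red, green, blue), "intrinsics" (3x3 intrinsics, pixels), "R" (3x3) and "t" (3): a world point X has camera coordinates R X + t. Camera axes: x right, y down, z forward; pixel columns grow to the right and rows downward; lengths in mm; the calibration is good to about 2 mm. A picture is of the moment at which its call begins. There is no depth.
- arm.close_job(): hands the job in; it is judged then, once.
Trained networks look in a picture, given as the dict that the camera call returned (one of the last four; its "shot" number tells which), for a name from the list of things; names that differ only in an ending like _2 or _b are one class to them, and where a whole thing is asked for, a point or a joint stands for the part that bears it (a point fixed in the world has none). Each returns a list of dicts, best first, with "conf" (0 to 1); they miss things now and then, are a little off and sometimes report something else, mostly with a low value. They report only what shows in the picture. A call takes as long as a camera call. They do not tell look-alikes from the thing itself.
- models.silhouettes(picture, target): "region" (420x560 bool, what is visible of it) and "location" ([column, row] in pixels, amid what is visible of it).
The state is a dict: "t": time; "joint_pos": joint angles; "joint_velocities": joint speeds; "joint_efforts": joint torques, N m; "eef_pos": TCP position; "ee_rot": TCP orientation; "wrist_force": force on the tool from outside, world axes, zero at the start; "torque": the same for the moment, N m; "finger_gap": finger opening in mm; "grip_force": force on a finger pad.
Only numpy, scipy, OpenCV 4.12 (cv2) and the standard library are available. Lean on these libraries where they do the work, as an engineer would, in place of code of your own. Each camera call takes 0.05 s, during which the arm holds its last target. There are 200 camera calls.

## Working session

There is one attempt and no reset: what is moved stays moved. The work goes in short steps, Python scripts to look and compute and a tool call to move; the robot and the scene stay as the last step left them, time stands still between calls to the robot, and variables do not carry over. Pictures are saved under pics/ and viewed, at most 10 in all, crops included, and the job is handed in when it is done.

Besides the shell and the picture viewer there is one more tool, called after "Request:" as a command line: name --argument value ..., lists and objects as JSON in quotes. jog_arm: Moves the arm, as the interface text tells. Its arguments: {"type":"object","properties":{"steps":{"type":"array","items":{"type":"array"}},"newtons":{"type":"number"}},"required":["steps"]}

```bash
mkdir -p pics; cat > h.py <<'E'
import numpy as np, cv2
from workcell import readout, eyes, arm, models
def ray(p,uv):
    d=np.linalg.inv(p["intrinsics"])@np.array([uv[0],uv[1],1.]); R=np.array(p["R"]); t=np.array(p["t"])
    return -R.T@t, R.T@d
def atz(p,uv,z):
    c,d=ray(p,uv); return c+d*(z-c[2])/d[2]
def proj(p,X):
    q=np.array(p["R"])@np.array(X,float)+np.array(p["t"]); k=np.array(p["intrinsics"])@q; return k[:2]/k[2]
E
python3 - <<'E'
from h import *
np.set_printoptions(precision=1,suppress=True)
s=readout.get_state(); print(s)
for n in ("scene","top"):
    p=eyes.grab_frame(n); cv2.imwrite(f"pics/{n}0.png",p["pixels"][:,:,::-1]); print(n,ray(p,(280,210)),p["intrinsics"][0])
    for k in ("reader","pedal","rack","sample_tube"):
        for r in models.silhouettes(p,k):
            ys,xs=np.nonzero(r["region"]); print(k,r["conf"],r["location"],xs.min(),xs.max(),ys.min(),ys.max())
E
```

```text
{'t': 0.0, 'joint_pos': array([-1.5,  0.2,  1.6,  0. ,  1.4, -0.2]), 'joint_velocities': array([-0., -0., -0., -0.,  0., -0.]), 'joint_efforts': array([ -0. , -38.6, -32.2,   0.1,   0. ,  -0. ]), 'eef_pos': array([ 174.1, -547.3,  176.7]), 'ee_rot': array([-0. ,  1. ,  0.2,  0. ]), 'wrist_force': array([-0.2, -0.2, -0.6]), 'torque': array([ 0.1,  0. , -0.1]), 'grip_force': 0.0, 'finger_gap': 91.84596474627652}
scene (array([ 29.6, 989.6, 834.4]), array([ 0.4, -0.6, -0.7])) [397.9   0.  285.5]
reader 0.7 [301.3, 212.4] 270 333 176 244
reader 0.65 [205.7, 354.0] 170 236 320 390
pedal 0.6 [190.2, 363.3] 177 203 351 377
rack 0.85 [339.4, 175.6] 323 363 159 186
sample_tube 0.64 [330.5, 158.8] 328 332 151 172
top (array([ 332.6,  299.4, 1532.5]), array([ 0.1,  0. , -1. ])) [486.6   0.  282. ]
reader 0.97 [307.8, 213.5] 277 339 188 233
reader 0.9 [146.2, 236.3] 123 168 220 251
pedal 0.98 [291.8, 211.8] 284 301 199 227
pedal 0.57 [129.3, 233.3] 125 140 224 243
rack 0.97 [387.7, 213.5] 373 407 188 236
rack 0.33 [291.9, 213.6] 284 301 199 227
sample_tube 0.55 [392.0, 193.3] 386 392 190 195
```

View pics/scene0.png

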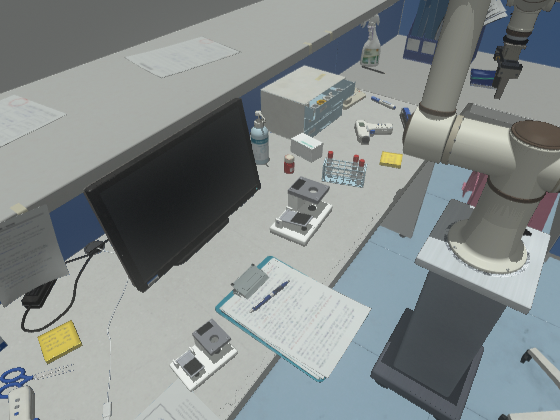

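View pics/top0.png

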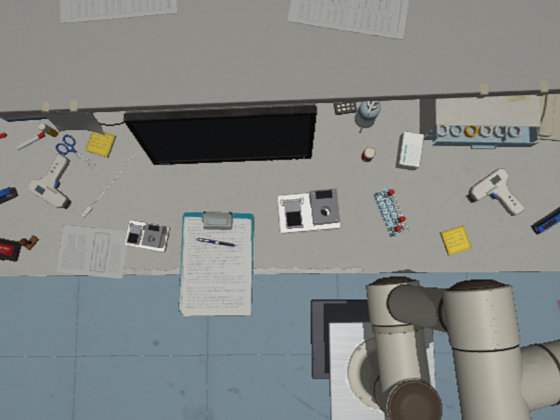

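The scene picture shows the larger reader at about (301,210) and the rack at (343,172). In the top view the larger reader is at (308,213), hole about (325,211), and pedal about (292,212). The rack is at (390,212), with the lone tube at (391,192) and the pair near (403,222).

```bash
cat > crop.py <<'E'
import cv2,numpy as np
a=cv2.imread("pics/top0.png")[178:245,270:415]; b=cv2.imread("pics/scene0.png")[140:250,262:372]
a=cv2.resize(a,None,fx=5.5,fy=5.5,interpolation=cv2.INTER_CUBIC)
cv2.imwrite("pics/ctop.png",a); cv2.imwrite("pics/cscene.png",cv2.resize(b,None,fx=5.4,fy=5.4,interpolation=cv2.INTER_CUBIC))
E
python3 crop.py
python3 - <<'E'
from h import *
np.set_printoptions(precision=1,suppress=True)
p=eyes.grab_frame("top")
print("hole",atz(p,(325,211),95)); print("pedal",atz(p,(291.8,211.8),58)); print("cap",atz(p,(391,192),101)); print(atz(p,(404,216),101),atz(p,(402,229),101))
for r in models.silhouettes(p,"reader")[:1]:
    print(cv2.minAreaRect(np.argwhere(r["region"])[:,::-1].astype(np.float32)))
for r in models.silhouettes(p,"rack")[:1]:
    print(cv2.minAreaRect(np.argwhere(r["region"])[:,::-1].astype(np.float32)))
E
```

```text
hole [483.7 173.   95. ]
pedal [486.  270.9  58. ]
cap [538.1 -23.6 101. ]
[466.2 -59.4 101. ] [427.8 -52.1 101. ]
((146.56385803222656, 235.35804748535156), (41.7705192565918, 26.946544647216797), 11.689370155334473)
((388.7945861816406, 211.80972290039062), (46.78717803955078, 17.687562942504883), 66.29735565185547)
```

View pics/ctop.png

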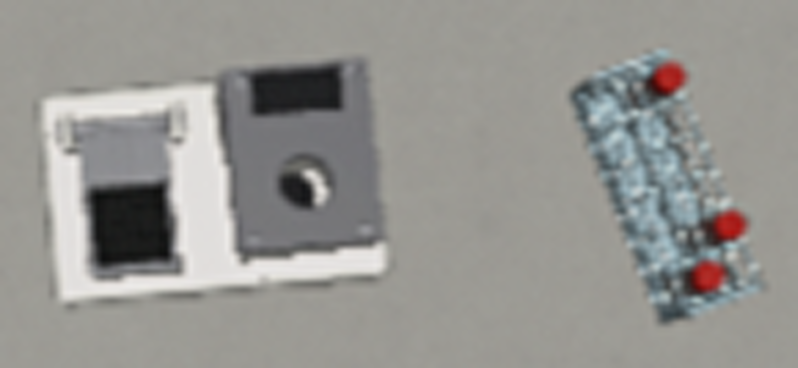

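View pics/cscene.png

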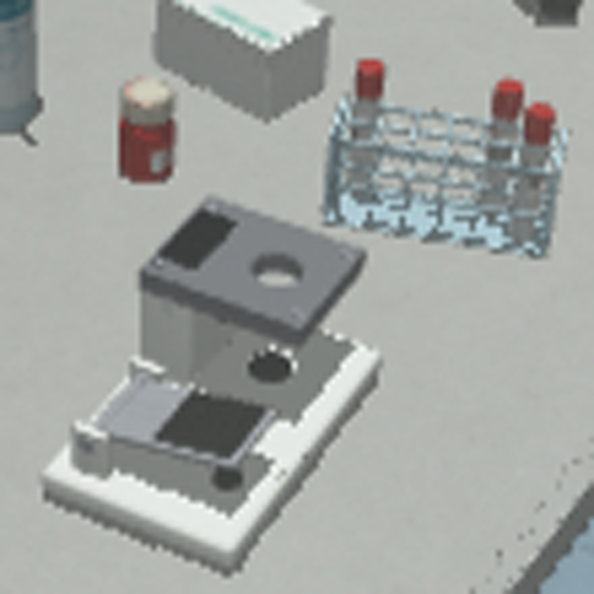

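The crops show the hole centre at (325.2,210.7) in top and (312.9,189.4) in scene. The pad centre is at (293.8,218.3) and (301.0,218.4), and the lone red cap at (391.0,191.8) and (330.1,151.6). The reader is turned about 6° and the rack's long axis lies roughly along world x.

```bash
python3 - <<'E'
from h import *
np.set_printoptions(precision=2,suppress=True)
T=eyes.grab_frame("top");S=eyes.grab_frame("scene")
def tri(a,b):
    P=[np.array(p["intrinsics"])@np.c_[p["R"],p["t"]] for p in (T,S)]
    X=cv2.triangulatePoints(P[0],P[1],np.array(a,float).reshape(2,1),np.array(b,float).reshape(2,1)); return (X[:3]/X[3]).ravel()
ct=lambda u,v:((u+.5)/5.5-.5+270,(v+.5)/5.5-.5+178); cs=lambda u,v:((u+.5)/5.4-.5+262,(v+.5)/5.4-.5+140)
for n,a,b,z in (("hole",(306,182),(277,269),95),("pad",(133,224),(213,426),60),("cap",(668,78),(370,65),100),("A",(730,226),(508,86),100),("B",(708,276),(540,110),100)):
    print(n,tri(ct(*a),cs(*b)),atz(T,ct(*a),z),atz(S,cs(*b),z))
def d(a,b,z):
    v=atz(T,ct(*b),z)-atz(T,ct(*a),z); return np.hypot(*v[:2]),np.degrees(np.arctan2(v[1],v[0]))
print("reader y dirs",d((385,272),(62,300),22),d((385,240),(243,258),95),"x dirs",d((62,300),(40,100),22),d((243,258),(222,75),95))
print("rack y dirs",d((572,88),(663,322),69),d((668,50),(765,288),69), d((668,78),(730,226),101))
s=readout.get_state();print(s["ee_rot"],s["eef_pos"],s["t"])
from scipy.spatial.transform import Rotation as Ro
q=s["ee_rot"];print(Ro.from_quat([*q[1:],q[0]]).as_matrix())
E
```

```text
hole [485.72 172.58  93.24] [484.64 172.29  95.  ] [486.01 175.09  95.  ]
pad [466.81 265.3   55.11] [465.86 265.15  60.  ] [464.86 270.19  60.  ]
cap [539.63 -23.01 102.14] [538.91 -23.96 100.  ] [542.69 -25.36 100.  ]
A [459.61 -53.64 101.  ] [458.36 -54.42 100.  ] [462.17 -54.27 100.  ]
B [432.41 -40.95 101.33] [431.58 -41.63 100.  ] [434.48 -42.28 100.  ]
reader y dirs (np.float64(183.21968326452574), np.float64(94.45822291482384)) (np.float64(77.15795520306848), np.float64(96.73431808045069)) x dirs (np.float64(114.65153347641662), np.float64(5.7988774678544575)) (np.float64(100.08345197124764), np.float64(5.603239883459099))
rack y dirs (np.float64(137.31457750044265), np.float64(-160.55385541594114)) (np.float64(140.71843622319818), np.float64(-159.87125615576278)) (np.float64(86.05791646236408), np.float64(-159.28434018023955))
[-0.    0.99  0.15 -0.  ] [ 174.19 -547.97  177.69] 0.75
[[ 0.95  0.3  -0.  ]
 [ 0.3  -0.95  0.  ]
 [-0.   -0.   -1.  ]]
```

Request:
jog_arm --steps '[[[0, 0, 0], [524, -690, 40], 0], [[0, 0, 0], [524, -690, 40], 0], [[0, 0, 0], [524, -690, 40], 0], [[0, 0, 0], [524, -690, 40], 0], [[0, 0, 0], [524, -690, 40], 0], [[0, 0, 0], [524, -690, 40], 0], [[0, 0, 0], [524, -690, 40], 0], [[0, 0, 0], [524, -690, 40], 0], [[0, 0, 0], [524, -690, 40], 0], [[0, 0, 0], [524, -690, 40], 0]]' --newtons 15

```text
t: 1.75
eef_pos: [342.0, -75.7, 155.0]
ee_rot: [0.001, 0.988, 0.153, 0.001]
wrist_force: [1.1, -0.0, -0.9]
finger_gap: 14.1
grip_force: 0.0
```

Request:
jog_arm --steps '[[[0, 0, 0], [222, -290, 25], 0], [[0, 0, 0], [222, -290, 25], 0], [[0, 0, 0], [222, -290, 25], 0], [[0, 0, 0], [222, -290, 25], 0], [[0, 0, 0], [222, -290, 25], 0], [[0, 0, 0], [222, -290, 25], 0], [[0, 0, 0], [222, -290, 25], 0], [[0, 0, 0], [222, -290, 25], 0], [[0, 0, 0], [222, -290, 25], 0], [[0, 0, 0], [222, -290, 25], 0]]'

```text
t: 2.75
eef_pos: [465.0, 265.9, 129.5]
ee_rot: [0.0, 0.988, 0.154, -0.0]
wrist_force: [0.0, 0.6, -0.6]
finger_gap: 0.5
grip_force: 0.0
```

```bash
python3 - <<'E'
from h import *
np.set_printoptions(precision=2,suppress=True)
s=readout.get_state();print(s["ee_rot"],s["eef_pos"],s["wrist_force"],s["t"])
T=eyes.grab_frame("top");S=eyes.grab_frame("scene")
a=cv2.resize(T["pixels"][160:260,240:360,::-1],None,fx=4,fy=4,interpolation=2);b=cv2.resize(S["pixels"][140:240,262:342,::-1],None,fx=4,fy=4,interpolation=2)
cv2.imwrite("pics/over.png",np.hstack([a,b]))
for p in (T,S): print(proj(p,s["eef_pos"]),proj(p,(466,267,60)))
E
```

```text
[ 0.    0.99  0.15 -0.  ] [464.99 265.88 129.51] [ 0.03  0.59 -0.6 ] 2.75
[294.06 216.45] [293.16 218.28]
[302.74 199.1 ] [301.31 217.71]
```

View pics/over.png

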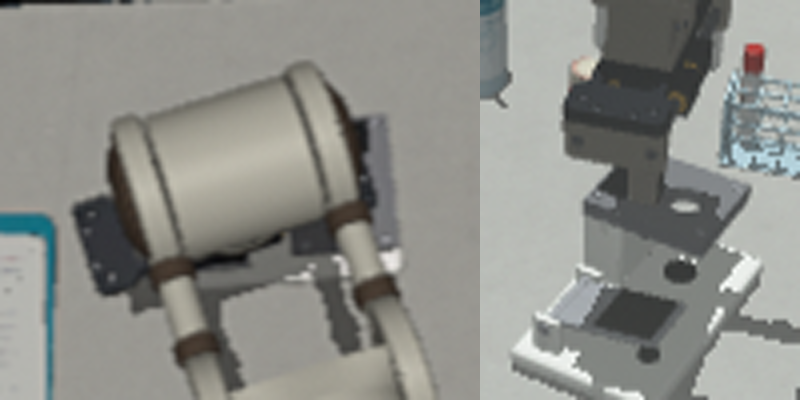

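The scene view shows the shut fingers above the pedal, with the pad at about (302,218). The arm hides the pedal in the top view. I'm pressing now, watching the force.

Request:
jog_arm --steps '[[[0, 0, 0], [0, 0, 40], 0], [[0, 0, 0], [0, 0, 60], 0], [[0, 0, 0], [0, 0, 68], 0], [[0, 0, 0], [0, 0, 74], 0], [[0, 0, 0], [0, 0, 78], 0], [[0, 0, 0], [0, 0, 80], 0]]'

```text
t: 3.45
eef_pos: [466.0, 266.3, 50.4]
ee_rot: [-0.0, 0.988, 0.153, 0.001]
wrist_force: [-1.5, 0.2, -0.0]
finger_gap: 0.5
grip_force: 0.0
```

Request:
jog_arm --steps '[[[0, 0, 0], [0, 0, 3], 0], [[0, 0, 0], [0, 0, 5], 0], [[0, 0, 0], [0, 0, 5], 0]]'

```text
t: 3.75
eef_pos: [465.2, 266.3, 44.6]
ee_rot: [-0.0, 0.988, 0.153, -0.0]
wrist_force: [0.4, -0.2, 0.0]
finger_gap: 0.6
grip_force: 0.0
```

```bash
python3 - <<'E'
from h import *
np.set_printoptions(precision=2,suppress=True)
s=readout.get_state();print(s["ee_rot"],s["eef_pos"],s["wrist_force"],s["t"])
S=eyes.grab_frame("scene")
b=cv2.resize(S["pixels"][140:240,242:352,::-1],None,fx=5,fy=5,interpolation=2)
cv2.imwrite("pics/press.png",b)
E
```

```text
[-0.    0.99  0.15 -0.  ] [465.24 266.3   44.63] [ 0.41 -0.17  0.03] 3.75
```

View pics/press.png

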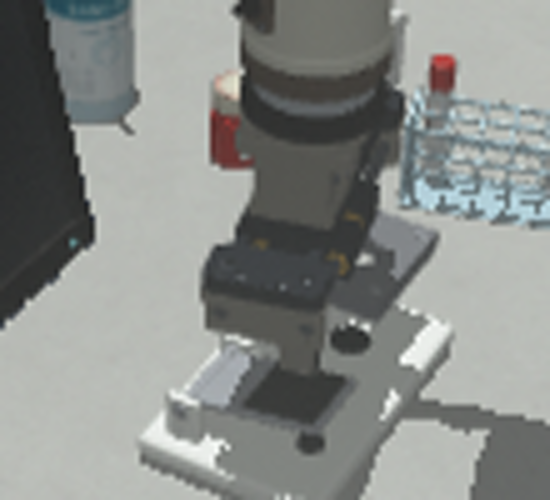

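The fingertip is over the pad, with the tip at about (304,215) and the pad at about (301,218). The pad hasn't moved and there is no force yet, so I'm going on down slowly.

Request:
jog_arm --steps '[[[0, 0, 0], [0, 0, 3], 0], [[0, 0, 0], [0, 0, 6], 0], [[0, 0, 0], [0, 0, 6], 0]]'

```text
t: 4.1
eef_pos: [464.8, 266.1, 38.0]
ee_rot: [0.0, 0.988, 0.153, -0.001]
wrist_force: [-0.5, -0.4, 0.2]
finger_gap: 0.8
grip_force: 0.0
```

Request:
jog_arm --steps '[[[0, 0, 0], [0, 0, 3], 0], [[0, 0, 0], [0, 0, 6], 0], [[0, 0, 0], [0, 0, 6], 0]]'

```text
t: 4.4
eef_pos: [464.8, 266.1, 32.1]
ee_rot: [0.0, 0.988, 0.153, -0.001]
wrist_force: [0.5, -0.4, -0.3]
finger_gap: 0.6
grip_force: 0.0
```

```bash
python3 - <<'E'
from h import *
np.set_printoptions(precision=2,suppress=True)
s=readout.get_state();print(s["joint_pos"],s["eef_pos"],s["wrist_force"],s["t"],s["joint_efforts"])
S=eyes.grab_frame("scene")
b=cv2.resize(S["pixels"][140:240,242:352,::-1],None,fx=5,fy=5,interpolation=2)
cv2.imwrite("pics/press2.png",b); print(proj(S,s["eef_pos"]))
E
```

```text
[0.29 0.22 1.83 0.   1.09 1.56] [464.79 266.13  32.07] [ 0.49 -0.43 -0.29] 4.4 [ -0.04 -37.14 -28.44   0.01  -0.14   0.  ]
[301.48 224.74]
```

View pics/press2.png

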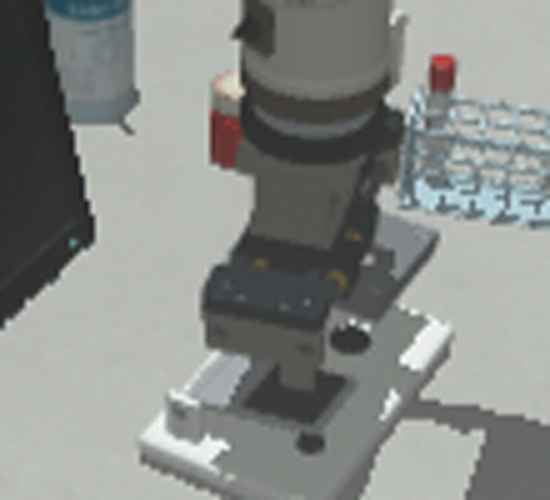

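The fingertip shows at about (301.5,218), some 18 mm above the reported TCP, just reaching the pad. I'm going on in small steps on force.

Request:
jog_arm --steps '[[[0, 0, 0], [0, 0, 3], 0], [[0, 0, 0], [0, 0, 6], 0], [[0, 0, 0], [0, 0, 6], 0]]'

```text
t: 4.75
eef_pos: [464.8, 266.1, 26.1]
ee_rot: [0.0, 0.988, 0.153, -0.0]
wrist_force: [-0.0, 0.7, -0.9]
finger_gap: 0.2
grip_force: 0.0
```

Request:
jog_arm --steps '[[[0, 0, 0], [0, 0, 2], 0], [[0, 0, 0], [0, 0, 4], 0], [[0, 0, 0], [0, 0, 4], 0]]'

```text
t: 5.05
eef_pos: [465.2, 266.3, 22.5]
ee_rot: [-0.0, 0.988, 0.153, -0.0]
wrist_force: [-0.6, 0.3, 1.5]
finger_gap: 0.7
grip_force: 0.7
```

Request:
jog_arm --steps '[[[0, 0, 0], [0, 0, 2], 0], [[0, 0, 0], [0, 0, 4], 0], [[0, 0, 0], [0, 0, 4], 0]]'

```text
t: 5.35
eef_pos: [465.1, 266.3, 18.4]
ee_rot: [-0.0, 0.988, 0.153, -0.0]
wrist_force: [-1.5, 0.7, 1.2]
finger_gap: 0.5
grip_force: 0.9
```

Request:
jog_arm --steps '[[[0, 0, 0], [0, 0, 2], 0], [[0, 0, 0], [0, 0, 4], 0], [[0, 0, 0], [0, 0, 4], 0]]'

```text
t: 5.65
eef_pos: [465.0, 266.3, 14.3]
ee_rot: [-0.0, 0.988, 0.153, -0.0]
wrist_force: [-1.9, 0.4, 1.7]
finger_gap: 0.4
grip_force: 1.2
```

```bash
python3 - <<'E'
from h import *
np.set_printoptions(precision=2,suppress=True)
s=readout.get_state();print(s["joint_pos"],s["eef_pos"],s["wrist_force"],s["t"],s["torque"])
S=eyes.grab_frame("scene")
b=cv2.resize(S["pixels"][160:240,262:342,::-1],None,fx=7,fy=7,interpolation=2)
cv2.imwrite("pics/press3.png",b); print(proj(S,s["eef_pos"]))
E
```

```text
[0.29 0.25 1.84 0.   1.05 1.56] [464.99 266.28  14.34] [-1.9   0.42  1.69] 5.65 [ 0.08  0.29 -0.  ]
[301.18 229.1 ]
```

View pics/press3.png

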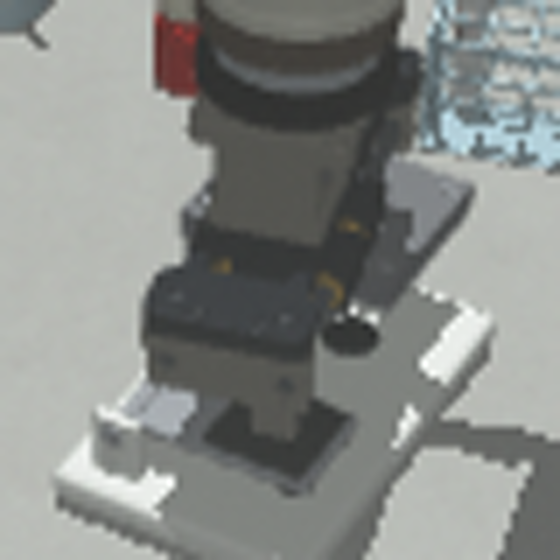

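The pedal is going down: the pad is lower and tilted, with its centre at about crop (275,435). I'm pressing on to the stop.

Request:
jog_arm --steps '[[[0, 0, 0], [0, 0, 2], 0], [[0, 0, 0], [0, 0, 4], 0], [[0, 0, 0], [0, 0, 6], 0], [[0, 0, 0], [0, 0, 6], 0]]'

```text
t: 6.1
eef_pos: [465.2, 266.3, 8.5]
ee_rot: [-0.0, 0.988, 0.153, -0.0]
wrist_force: [-2.3, 0.5, 4.3]
finger_gap: 0.5
grip_force: 2.2
```

Request:
jog_arm --steps '[[[0, 0, 0], [0, 0, 2], 0], [[0, 0, 0], [0, 0, 4], 0], [[0, 0, 0], [0, 0, 4], 0]]'

```text
t: 6.4
eef_pos: [465.4, 266.3, 5.1]
ee_rot: [0.0, 0.988, 0.153, -0.0]
wrist_force: [-5.3, -0.1, 7.8]
finger_gap: 0.3
grip_force: 4.3
```

Request:
jog_arm --steps '[[[0, 0, 0], [0, 0, 2], 0], [[0, 0, 0], [0, 0, 3], 0], [[0, 0, 0], [0, 0, 3], 0]]'

```text
t: 6.7
eef_pos: [465.6, 266.4, 4.3]
ee_rot: [0.0, 0.988, 0.153, -0.0]
wrist_force: [-10.5, -2.4, 24.0]
finger_gap: 0.7
grip_force: 13.1
```

Force jumped to 24 N with no further travel, so the pedal is at its stop. Contact began at a reading of about 23 against a pad height of 60, so the true fingertip sits about 36 mm above the reported TCP. I'll lift off, open, and go over the lone tube.

Request:
jog_arm --steps '[[[0, 0, 0], [0, 0, 0], 0], [[0, 0, 0], [0, 0, -30], 0], [[0, 0, 0], [0, 0, -70], 0], [[0, 0, 0], [0, 0, -110], 0], [[0, 0, -0.04], [-16, 300, -110], 0], [[0, 0, -0.04], [-16, 300, -110], 0], [[0, 0, -0.04], [-16, 300, -110], 0], [[0, 0, -0.04], [-16, 300, -110], 1], [[0, 0, -0.04], [-16, 300, -110], 1], [[0, 0, -0.04], [-16, 300, -110], 1]]'

```text
t: 7.7
eef_pos: [541.3, -26.5, 111.3]
ee_rot: [0.0, 0.985, 0.173, 0.0]
wrist_force: [1.2, 0.4, 0.1]
finger_gap: 22.6
grip_force: 0.0
```

Request:
jog_arm --steps '[[[0, 0, 0], [0, 0, 0], 1], [[0, 0, 0], [0, 0, 0], 1], [[0, 0, 0], [0, 0, 0], 1], [[0, 0, 0], [0, 0, 0], 1], [[0, 0, 0], [0, 0, 0], 1]]'

```text
t: 8.2
eef_pos: [540.6, -22.8, 111.6]
ee_rot: [-0.0, 0.985, 0.174, 0.0]
wrist_force: [0.1, 0.1, 0.0]
finger_gap: 62.6
grip_force: 0.0
```

```bash
python3 - <<'E'
from h import *
np.set_printoptions(precision=2,suppress=True)
s=readout.get_state();print(s["ee_rot"],s["eef_pos"],s["finger_gap"],s["wrist_force"],s["t"])
T=eyes.grab_frame("top");S=eyes.grab_frame("scene")
a=cv2.resize(T["pixels"][160:250,350:440,::-1],None,fx=4.4,fy=4.4,interpolation=2);b=cv2.resize(S["pixels"][100:200,290:390,::-1],None,fx=3.96,fy=3.96,interpolation=2)
cv2.imwrite("pics/cap.png",np.hstack([a,b]))
e=s["eef_pos"]
for p in (T,S): print(proj(p,e),proj(p,e+[0,0,36]),proj(p,(540.5,-24.3,101)))
for u in (-1,1):
  print(proj(S,e+[16*u,-43*u,36]))
E
```

```text
[-0.    0.98  0.17  0.  ] [540.62 -22.79 111.56] 62.58940762344138 [0.11 0.14 0.02] 8.2
[391.49 190.63] [394.27 188.8 ] [391.22 191.19]
[330.56 149.23] [331.49 139.84] [330.55 151.73]
[329.14 147.24]
[333.73 132.81]
```

View pics/cap.png

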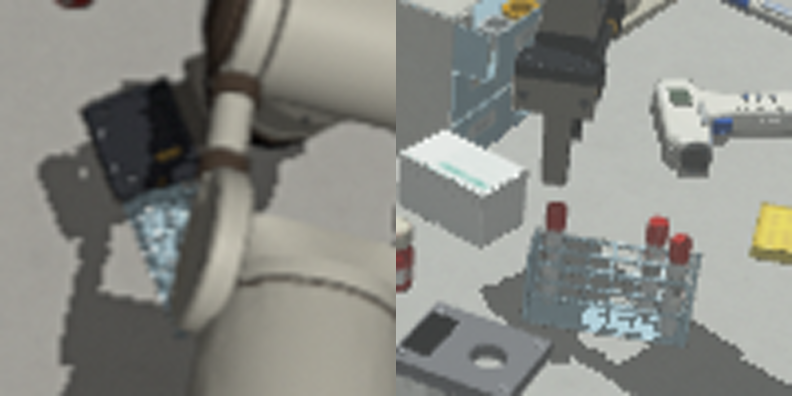

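The scene view shows the near fingertip at (330,147), right where a +36 mm offset predicts, and the cap directly below at (330.6,152). I'm descending and gripping.

Request:
jog_arm --steps '[[[0, 0, 0], [0, 1, 30], 0.68], [[0, 0, 0], [0, 1, 50], 0.68], [[0, 0, 0], [0, 1, 65], 0.68], [[0, 0, 0], [0, 1, 72], 0.68], [[0, 0, 0], [0, 1, 72], 0.68], [[0, 0, 0], [0, 1, 72], 0.3], [[0, 0, 0], [0, 1, 72], 0.1], [[0, 0, 0], [0, 1, 72], 0.1], [[0, 0, 0], [0, 1, 72], 0.1], [[0, 0, 0], [0, 1, 72], 0.1]]' --newtons 12

```text
t: 9.3
eef_pos: [541.3, -25.1, 39.9]
ee_rot: [0.0, 0.985, 0.173, 0.0]
wrist_force: [1.2, -0.1, 0.5]
finger_gap: 24.6
grip_force: 0.0
```

Request:
jog_arm --steps '[[[0, 0, 0], [0, 0, 0], 0], [[0, 0, 0], [0, 0, 0], 0], [[0, 0, 0], [0, 0, 0], 0], [[0, 0, 0], [0, 0, 0], 0], [[0, 0, 0], [0, 0, 0], 0]]'

```text
t: 9.8
eef_pos: [541.3, -25.0, 39.8]
ee_rot: [0.0, 0.985, 0.173, 0.0]
wrist_force: [0.4, -0.2, 2.1]
finger_gap: 17.4
grip_force: 12.0
```

Request:
jog_arm --steps '[[[0, 0, 0], [0, 0, -15], 0], [[0, 0, 0], [0, 0, -35], 0], [[0, 0, 0], [0, 0, -55], 0], [[0, 0, 0], [0, 0, -75], 0], [[0, 0, 0], [0, 0, -100], 0], [[0, 0, 0], [0, 0, -125], 0], [[0, 0, 0], [0, 0, -130], 0], [[0, 0, 0], [0, 0, -130], 0]]'

```text
t: 10.6
eef_pos: [541.8, -25.2, 170.9]
ee_rot: [0.001, 0.985, 0.173, 0.001]
wrist_force: [-0.5, -0.2, -0.6]
finger_gap: 17.2
grip_force: 12.0
```

```bash
python3 - <<'E'
from h import *
np.set_printoptions(precision=2,suppress=True)
s=readout.get_state();print(s["ee_rot"],s["eef_pos"],s["finger_gap"],s["grip_force"],s["wrist_force"],s["t"])
S=eyes.grab_frame("scene"); e=s["eef_pos"]
cv2.imwrite("pics/lift.png",S["pixels"][:,:,::-1])
for r in models.silhouettes(S,"sample_tube"):
    ys,xs=np.nonzero(r["region"]); print(r["conf"],r["location"],xs.min(),xs.max(),ys.min(),ys.max())
print("tip pred",proj(S,(e[0],e[1],133)),"cap",proj(S,(e[0],e[1],221)))
E
```

```text
[0.   0.98 0.17 0.  ] [541.82 -25.2  170.87] 17.163772628156764 11.99996218085289 [-0.53 -0.16 -0.64] 10.6
tip pred [331.16 143.24] cap [333.55 119.15]
```

Request:
jog_arm --steps '[[[0, 0, 0], [2, -25, 0], 0], [[0, 0, 0], [5, -60, 0], 0], [[0, 0, 0], [7, -95, 0], 0], [[0, 0, 0], [10, -130, 0], 0], [[0, 0, 0], [12, -165, 0], 0], [[0, 0, 0], [14, -190, 0], 0], [[0, 0, 0], [15, -206, 0], 0], [[0, 0, 0], [15, -206, 0], 0], [[0, 0, 0], [15, -206, 0], 0], [[0, 0, 0], [15, -206, 0], 0]]'

```text
t: 11.7
eef_pos: [485.0, 172.8, 169.0]
ee_rot: [0.0, 0.985, 0.173, -0.001]
wrist_force: [0.3, -0.0, -0.7]
finger_gap: 17.6
grip_force: 12.0
```

```bash
python3 - <<'E'
from h import *
np.set_printoptions(precision=2,suppress=True)
s=readout.get_state();print(s["ee_rot"],s["eef_pos"],s["finger_gap"],s["grip_force"],s["wrist_force"],s["t"])
T=eyes.grab_frame("top");S=eyes.grab_frame("scene"); e=s["eef_pos"]
for n,p in (("T",T),("S",S)):
  for r in models.silhouettes(p,"sample_tube")+models.silhouettes(p,"reader"):
    ys,xs=np.nonzero(r["region"]); print(n,r["conf"],r["location"],xs.min(),xs.max(),ys.min(),ys.max())
  print("tip pred",proj(p,(e[0],e[1],133)),"captop",proj(p,(e[0],e[1],231)), "hole",proj(p,(485.5,173.5,95)))
a=cv2.resize(T["pixels"][175:245,270:350,::-1],None,fx=4.5,fy=4.5,interpolation=2)
b=cv2.resize(S["pixels"][140:230,270:350,::-1],None,fx=5.2,fy=5.2,interpolation=2)
c=np.zeros((b.shape[0],a.shape[1]+b.shape[1],3),np.uint8); c[:a.shape[0],:a.shape[1]]=a; c[:,a.shape[1]:]=b
cv2.imwrite("pics/hole.png",c); print(c.shape)
E
```

```text
[ 0.    0.99  0.17 -0.  ] [484.97 172.8  168.99] 17.589848066085207 11.999934017658234 [ 0.31 -0.03 -0.66] 11.7
T 0.86 [291.7, 219.4] 277 340 193 232
T 0.83 [146.4, 238.5] 124 167 220 250
tip pred [326.18 209.18] captop [329.4  205.21] hole [324.81 210.4 ]
S 0.86 [203.4, 355.4] 169 236 320 390
S 0.79 [301.7, 212.4] 269 332 176 244
S 0.72 [351.9, 164.5] 351 358 155 178
tip pred [314.32 178.95] captop [316.35 150.49] hole [313.31 189.2 ]
(468, 776, 3)
```

View pics/hole.png

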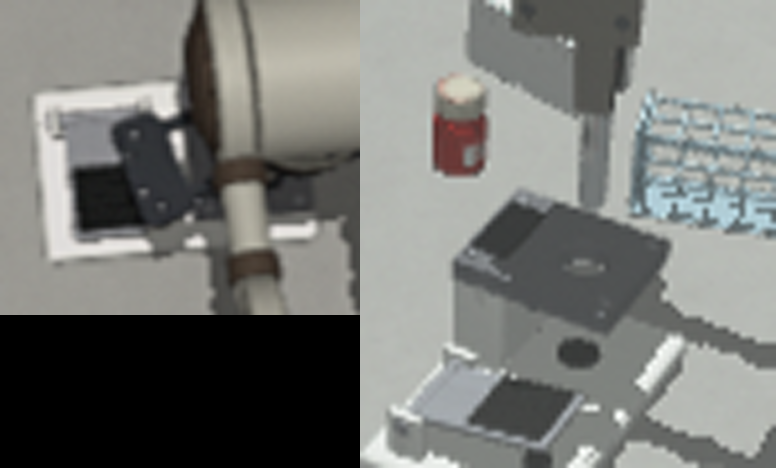

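The scene view shows the tube hanging upright above the hole, its tip at about (314.2,179.8) against a predicted (314.3,179). The hole is at about (312.9,190). I'll refine the hole centre numerically from the first pictures.

```bash
python3 - <<'E'
from h import *
np.set_printoptions(precision=2,suppress=True)
from scipy.ndimage import map_coordinates
T=eyes.grab_frame("top");S=eyes.grab_frame("scene")
th=np.linspace(0,2*np.pi,48,endpoint=False)
def fit(p,f):
    I=cv2.imread(f).astype(float)
    best=[]
    def samp(c,r):
        X=np.c_[c[0]+r*np.cos(th),c[1]+r*np.sin(th),np.full(48,95.)]
        uv=np.array([proj(p,x) for x in X]); return np.array([map_coordinates(I[:,:,k],[uv[:,1],uv[:,0]],order=1) for k in range(3)])
    g=np.median(np.c_[samp((485,173.5),21),samp((485,173.5),23)],axis=1)[:,None]
    for x in np.arange(477,494,1.):
        for y in np.arange(165,182,1.):
            o=np.minimum(np.abs(samp((x,y),17.5)-g).mean(0),50).mean(); i=np.minimum(np.abs(samp((x,y),10.5)-g).mean(0),50).mean()
            best.append((i-o,x,y))
    best.sort(reverse=True); b=np.array(best[:8]); print(f,g.ravel(),b[0],b[:,1:].mean(0),b[-1])
fit(T,"pics/top0.png");fit(S,"pics/scene0.png")
# tube in present scene view vs scene0
D=np.abs(S["pixels"][:,:,::-1].astype(float)-cv2.imread("pics/scene0.png")).max(2)
for v in range(164,182): 
    xs=np.nonzero(D[v,306:324]>25)[0]+306; print(v,xs.min() if len(xs) else None,xs.max() if len(xs) else None,end="; ")
e=readout.get_state()["eef_pos"]; print()
for z in (180,160,133): print(z,proj(S,(e[0],e[1],z)))
E
```

```text
pics/top0.png [120.91 118.   117.92] [ 32.37 482.   174.  ] [483.75 173.88] [ 31.11 484.   174.  ]
pics/scene0.png [134.56 131.93 128.24] [ 37.38 486.   176.  ] [486.12 175.88] [ 35.47 487.   177.  ]
164 312 317; 165 312 317; 166 312 317; 167 312 317; 168 312 317; 169 312 317; 170 312 317; 171 312 317; 172 312 317; 173 312 317; 174 312 317; 175 312 316; 176 312 316; 177 312 316; 178 312 316; 179 307 316; 180 306 315; 181 306 315; 
180 [315.09 165.81]
160 [314.68 171.53]
133 [314.15 179.05]
```

Request:
jog_arm --steps '[[[0, 0, 0], [0, -2, 0], 0], [[0, 0, 0], [0, -2, 8], 0], [[0, 0, 0], [0, -2, 18], 0], [[0, 0, 0], [0, -2, 28], 0], [[0, 0, 0], [0, -2, 30], 0], [[0, 0, 0], [0, -2, 30], 0], [[0, 0, 0], [0, -2, 30], 0]]'

```text
t: 12.8
eef_pos: [484.5, 175.6, 139.8]
ee_rot: [0.0, 0.985, 0.173, 0.0]
wrist_force: [0.1, 0.0, -0.0]
finger_gap: 17.1
grip_force: 12.0
```

```bash
python3 - <<'E'
from h import *
np.set_printoptions(precision=2,suppress=True)
E=[]
for i in range(4):
    S=eyes.grab_frame("scene"); s=readout.get_state(); E.append(s["eef_pos"])
e=np.mean(E,0); print(np.array(E),s["ee_rot"],s["wrist_force"],s["t"])
z=e[2]-36.8
print("tip z",z,proj(S,(e[0],e[1],z)),"near rim tube",proj(S,(e[0]-4,e[1]+6.7,z)),"hole",proj(S,(485.5,175,95)),"near rim",proj(S,(485.5-7.2,175+12,95)))
I=S["pixels"][:,:,::-1].astype(int).sum(2)//3; print("cols 304..323"); print(I[174:198,304:324])
E
```

```text
[[484.69 175.68 140.06]
 [484.72 175.67 140.11]
 [484.75 175.64 140.16]
 [484.68 175.66 140.1 ]] [0.   0.98 0.17 0.  ] [-0.34 -0.12 -0.01] 13.0
tip z 103.3081566620343 [313.31 187.47] near rim tube [313.27 189.1 ] hole [313.05 189.45] near rim [312.99 192.4 ]
cols 304..323
[[183 183 182 182 182 183 182 154  86 109 115 117 113 158 182 183 183 183
  129  86]
 [182 182 182 184 182 182 183 154  87 110 113 117 113 161 184 183 182 183
  129  97]
 [180 180 183 183 183 183 182 135  96 115 113 116 112 183 184 184 183 184
  115  92]
 [167 167 179 182 183 183 183 141 114 120 114 118 114 183 183 184 183 179
  116 100]
 [132 133 144 163 175 176 180 145 121 124 118 117 114 183 183 184 181 145
  124 115]
 [130 133 128  81  80 100 149 141 120 123 117 116 126 181 183 183 183 162
  125 176]
 [105 126  81  80  81  81  80  97 115 116 119 116 127 183 182 181 183 181
  158 197]
 [ 59  62  80  80  81  81  80  96 114 118 119 115 123 175 177 179 183 159
  115 115]
 [ 58  79  80  81  81  80  80  98 114 118 118 117  99  81 101 149 176 176
  180 182]
 [ 72  80  80  80  80  80  81  99 114 118 119 115  92  80  80
[... 514 characters left out ...]
  81  81
   81  81]
 [ 81  81  80  80  78  81 100 137 138 137 117 100  86  76  80  81  81  81
   81  81]
 [ 80  80  81  80  80  99 174 176 176 174 175 176 124  78  82  82  81  81
   81  80]
 [ 81  81  80  81  81  81  86  94  99  99  98  94  91  81  81  81  81  81
   81  81]
 [ 81  81  81  81  82  81  81  81  81  81  81  80  81  80  80  80  82  81
   81  80]
 [ 81  81  81  80  81  81  80  81  81  80  81  81  81  81  81  82  81  81
   80  79]
 [ 82  81  81  82  81  81  81  82  81  81  81  81  81  81  81  80  82  81
   80  77]
 [ 81  81  81  81  81  81  81  81  82  81  81  82  82  82  81  82  81  79
   78  80]
 [ 80  81  81  81  80  81  81  82  81  81  81  82  88  85  81  82  80  78
   79  96]]
```

```bash
python3 - <<'E'
from h import *
np.set_printoptions(precision=2,suppress=True,linewidth=200)
S=eyes.grab_frame("scene");T=eyes.grab_frame("top")
I=cv2.imread("pics/scene0.png").astype(int).sum(2)//3; print(I[183:197,303:324])
I=cv2.imread("pics/top0.png").astype(int).sum(2)//3; print(I[203:219,317:334])
for p in (S,T):
  c=np.array([485.5,175,95]); print(proj(p,c),(proj(p,c+[1,0,0])-proj(p,c)),(proj(p,c+[0,1,0])-proj(p,c)))
E
```

```text
[[ 64 110 131 131 132 131 132 131 131 132 131 132 131 131 131 131 131 142 142 164 175]
 [ 82 131 131 131 131 131 131 131 131 131 131 131 131 132 132 131 131 132 132 131 142]
 [131 130 132 131 131 131 131 131 131 131 131 132 131 131 132 131 131 132 131 131 131]
 [131 131 131 131 130 130 131 128 124 125 125 126 129 131 132 132 131 132 132 132 132]
 [131 130 131 131 132 130 122  98 100  92  92  92 108 120 130 131 132 131 132 130 131]
 [132 131 132 131 131 121  95  81  83  83  83  84  84  89 120 130 132 132 131 132 131]
 [131 131 132 130 131 108  80  81  91  89  92  87  83  82  94 123 131 131 131 132 132]
 [132 132 131 131 131 113  86 100 136 136 138 117 102  88  81 126 132 131 132 132 131]
 [132 131 131 131 131 132 124 176 179 180 179 179 179 132 102 132 131 132 132 132 132]
 [131 131 131 131 131 131 130 143 164 173 173 175 165 153 132 132 132 131 132 131 130]
 [131 131 131 132 131 131 131 131 132 132 132 131 132 131 131 131 132 132 132 132 115]
 [130 131 132 132 131 131 132 131 131 132 132 131 131 131 131 132 132 131 131 128  89]
 [115 128 129 130 132 131 131 131 131 132 131 131 132 13
[... 643 characters left out ...]
37  51 111 176 206 167  94  94 116 118 118]
 [119 120 122  93  44  31  31  29  40 101 190 185 101  89 115 118 118]
 [119 120 120  96  50  30  33  31  24  60 181 223 160 105 116 119 119]
 [119 119 121 108  74  41  31  31  25  47 159 205 162 111 116 119 119]
 [119 120 121 119 105  74  43  31  25  53 168 185 131 113 118 118 118]
 [119 119 119 120 119 109  88  66  54  61 120 135 116 117 117 117 118]
 [119 119 120 120 120 120 116 111 109 106 113 117 118 119 117 118 118]
 [119 120 118 119 119 120 122 121 120 120 120 118 119 119 119 118 118]
 [120 118 119 119 119 120 118 120 119 119 119 118 119 118 118 118 118]]
[313.05 189.45] [-0.29 -0.12] [-0.18  0.17]
[324.31 210.4 ] [-0.01 -0.33] [-0.34  0.  ]
```

Tip profile fits a round-bottomed tube. Combining both cameras, the hole is near (486.3,173.7) in the arm frame. I'm correcting by 1 and 2.5 mm, then lowering in stages.

Request:
jog_arm --steps '[[[0, 0, 0], [1, 2.5, 0], 0], [[0, 0, 0], [1, 2.5, 0], 0], [[0, 0, 0], [1, 2.5, 2], 0], [[0, 0, 0], [1, 2.5, 6], 0], [[0, 0, 0], [1, 2.5, 10], 0], [[0, 0, 0], [1, 2.5, 12], 0], [[0, 0, 0], [1, 2.5, 12], 0], [[0, 0, 0], [1, 2.5, 12], 0]]'

```text
t: 13.9
eef_pos: [486.1, 173.7, 127.6]
ee_rot: [-0.0, 0.985, 0.173, -0.0]
wrist_force: [-0.6, 0.1, 0.0]
finger_gap: 17.5
grip_force: 12.0
```

```bash
python3 - <<'E'
from h import *
np.set_printoptions(precision=2,suppress=True,linewidth=200)
S=eyes.grab_frame("scene");s=readout.get_state();print(s["eef_pos"],s["wrist_force"],s["t"])
I=S["pixels"].astype(int).sum(2)//3; print(I[178:196,303:324])
E
```

```text
[486.2  173.65 127.73] [-0.34  0.82 -0.51] 13.95
[[132 132 132 140 149 175 176 181 108  93 115 119 116 127 183 184 183 182 144 125 116]
 [126 130 132  81  80  81 101 149 112 100 117 119 116 126 182 183 184 184 162 125 177]
 [ 63 105 127  81  80  80  80  79  99 116 121 118 116 126 183 183 182 183 181 159 197]
 [ 59  55  63  80  79  81  81  80 103 123 121 118 115 121 175 177 180 184 160 114 114]
 [ 57  58  80  80  80  80  80  80 102 121 120 118 115  92  80 101 149 176 176 181 182]
 [ 58  72  80  81  80  79  81  80 101 117 114 118 115  90  81  80  81 102 101 150 175]
 [ 72  80  80  79  81  81  80  80 111 116 118 118 114  86  81  81  80  80  80  80 102]
 [ 80  80  80  80  80  81  80  81 109 117 118 118 114  86  80  81  81  81  81  80  81]
 [ 80  79  80  79  81  80  81  81 110 116 118 119 114  83  81  81  81  82  82  81  81]
 [ 81  80  80  81  80  80  81  81 111 117 118 117 113  83  80  81  80  81  81  81  81]
 [ 81  81  80  81  81  81  79  82 111 117 118 117 114  80  81  81  81  81  81  81  81]
 [ 81  81  81  81  81  78  78  81 114 117 118 117 125  79  77  80  81  80  81  80  81]
 [ 80  81  80  80  81  78  81  84 126 114 119 121 114  86  77  80  81  80  81  81  81]
 [ 81  80  81  81  80  81  99  99  97 107 112 140 176 124  78  82  81  82  82  81  81]
 [ 81  80  81  80  81  81  81  85  94  99  99  99  95  90  82  80  81  81  81  80  81]
 [ 81  81  80  80  81  81  80  80  80  80  81  81  81  82  81  81  81  81  81  81  81]
 [ 81  81  81  81  81  81  81  81  81  81  81  82  80  82  80  81  81  81  81  81  79]
 [ 80  81  81  82  81  81  81  81  81  81  81  81  82  81  81  82  81  81  81  78  78]]
```

No contact, and the tube is about 0.3 px right of the hole centre. I'm nudging it 0.8 mm and lowering to reading height.

Request:
jog_arm --steps '[[[0, 0, 0], [0.8, 0, 0], 0], [[0, 0, 0], [0.8, 0, 5], 0], [[0, 0, 0], [0.8, 0, 11], 0], [[0, 0, 0], [0.8, 0, 17], 0], [[0, 0, 0], [0.8, 0, 23], 0], [[0, 0, 0], [0.8, 0, 29], 0], [[0, 0, 0], [0.8, 0, 35], 0], [[0, 0, 0], [0.8, 0, 39], 0], [[0, 0, 0], [0.8, 0, 41], 0], [[0, 0, 0], [0.8, 0, 41], 0]]'

```text
t: 14.95
eef_pos: [486.7, 173.9, 86.4]
ee_rot: [-0.0, 0.985, 0.173, -0.0]
wrist_force: [0.1, 0.1, 0.9]
finger_gap: 17.3
grip_force: 12.0
```

Request:
jog_arm --steps '[[[0, 0, 0], [0, 0, 0], 0], [[0, 0, 0], [0, 0, 0], 0], [[0, 0, 0], [0, 0, 0], 0]]'

```text
t: 15.25
eef_pos: [487.1, 173.9, 86.9]
ee_rot: [0.0, 0.985, 0.173, 0.0]
wrist_force: [-0.9, 0.1, -0.9]
finger_gap: 17.9
grip_force: 12.0
```

```bash
python3 - <<'E'
from h import *
np.set_printoptions(precision=2,suppress=True,linewidth=200)
S=eyes.grab_frame("scene");s=readout.get_state();print(s["eef_pos"],s["ee_rot"],s["wrist_force"],s["t"],s["grip_force"])
I=S["pixels"].astype(int).sum(2)//3; print(I[174:197,302:326])
X=np.array([486.8,174.2,0]); print([proj(S,X+[0,0,z]) for z in (50,81,95,125,138)])
cv2.imwrite("pics/final.png",S["pixels"][:,:,::-1])
E
```

```text
[487.07 173.93  86.89] [0.   0.98 0.17 0.  ] [ 0.13  0.7  -0.16] 15.3 11.999982297420502
[[185 185 185 184 161 161 140  85  84  84  83  85  85  84  84  80  84  85 110 185 130  85 118 134]
 [183 185 184 184 185 186 185  87  83  83  82  84  82  85  82  72  91  97 160 184 129  98 106 123]
 [168 180 182 182 185 186 185  86  83  84  84  84  84  84  72  56 136 161 185 185 116  92 108 200]
 [134 144 169 168 181 182 185  87  84  83  83  84  83  85  78  56 185 185 185 182 117 100 108 201]
 [131 133 133 133 141 149 177  86  84  84  85  84  83  85  64  60 184 186 184 145 125 116 108 200]
 [102 127 131 129  80  80  80  85  84  84  83  84  84  88  62  78 185 185 185 164 126 178 110 193]
 [ 58  63 103  79  80  80  80  85  83  84  84  85  85  82  70  99 183 183 184 182 159 198 110 112]
 [ 59  58  55  62  80  79  80  85  83  82  84  84  84  82 113 176 178 182 185 161 115 115 127 141]
 [ 59  56  59  80  81  81  81  85  83  84  84  83  84  82  67  79 102 150 179 178 183 184 185 186]
 [ 54  58  72  80  81  80  80  84  84  83  84  83  84  79  68  81  81  81 101 102 150 177 182 181]
 [ 57  72  80  80  81
[... 692 characters left out ...]
1  81  81 100 123 118 121 119 116 139 125  78  81  82  81  81  81  81  81  79]
 [ 81  81  81  81  81  82  81  82  88 110 117 115 112  95  91  82  81  82  82  81  81  81  80  77]
 [ 81  81  81  81  81  81  82  82  81  81  81  80  82  82  82  81  82  82  81  81  81  80  78  79]
 [ 81  81  82  82  81  81  81  82  81  82  81  81  82  82  81  82  82  82  82  81  82  79  79  86]
 [ 81  82  82  81  83  81  81  82  82  83  82  81  82  81  81  82  82  82  81  82  79  78  85 102]
 [ 81  81  81  82  81  81  81  82  81  82  81  81  82  82  82  82  81  82  82  80  79  81  97 102]]
[array([312.01, 200.69]), array([312.57, 192.81]), array([312.82, 189.16]), array([313.38, 181.15]), array([313.63, 177.59])]
```

```bash
python3 -c "
from h import *
print(arm.close_job())"
```

```text
the job is handed in; nothing more can be done
None
```

I handed the job in at about 15 s of the 61 s allowed, but no verdict came back. The pedal was pressed to its stop (24 N) and released. The sample tube is held still and about centred in the guide hole with its tip near 50 mm, showing no contact force. I did not check by camera that the pedal came fully back up or that the other two tubes still stand.

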